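# Make up two microscope loan kits from the bench stock

### The arm

A 6-joint arm with a two-finger parallel gripper is mounted at the origin on a cart in front of the work surface, level with it; the furniture and walls round the work are solid. World frame = base frame: x ahead of the robot, y to its left, z up, the work surface at z = 0. Lengths are in m, angles in rad, forces in N, time in s.
With the tool pointing down it reaches from about 0.425 to 0.95 m from the base axis. Payload 3.5 kg.
Tool frame: the origin (TCP) lies on the centre line of the jaws, within the pads' length; the fingertips stand 14 mm ahead of it and the grasp point (between the pads) lies 5 mm behind it (ctrl.finger_overhang is the distance from the TCP to the fingertips, in m); z points along the fingers, y is the line along which they close (so a half turn about z gives the same grasp; the last joint's range is limited). The gripper opens to 85 mm and grips with 20 to 120 N. Pads are 22 mm wide; open, the fingers measure 114 mm over their backs; the gripper's body (76 mm by 85 mm) begins 54 mm behind the grasp point. The pads swing forward as they close: fully open they stand 13 mm farther back than shut.
Start: joints at [-1.354, 0.286, 1.577, -0, 1.279, -0.15], TCP at [0.242, -0.63, 0.245] pointing down, gripper open.
Joint ranges: [-2.77, 2.77], [-0.9, 2.22], [0.21, 2.48], [-1.53, 4.67], [0.24, 2.81], [-2.84, 2.84]. Speed limits (rad/s): [2.79, 2.79, 3.14, 3.14, 3.14, 3.14].

### API

Orientations are given as a unit quaternion [x, y, z, w].
In Python, from plant import ctrl gives the robot as it stands.
- The arm moves only by the tool send_rows, never from a script. Its argument "moves" is text: rows parted by semicolons, each of 7 numbers parted by spaces: the turn, a rotation vector about the tool's x, y, z in units of 360 degrees (1.0 is 360 degrees), then the shift along the tool's x, y, z in units of 20 cm (1.0 is 20 cm), then the gripper's target within -1 to 1 (fully open at 1, half-way at 0, shut at -1). A call has 1 to 12 rows; each row is the pose to reach, as a shift and turn from the pose commanded when the call began, along the tool's axes at that moment, turning the shorter way round; what a row does not reach only later rows make up. A row lasts 1/8 s, in which the tool goes at most 62.5 mm and 10.7 degrees, less where a joint would pass 70% of its speed; a pose out of reach is approached as far as the arm can. A call with a number of a shift or a turn outside -1 to 1 is refused whole. A call with a gripper value outside its range is refused whole. The fingers move at their own pace and stop on an object; "newtons" is the grip in N (left out, the last holds). Time passes only in rows, so rows that repeat a pose let the fingers close. It gives the time, the measured TCP pose, the force, the opening and the grip force at its end, in the units of the state.
- ctrl.get_state(): the state, without advancing time (a new reading comes with each control period).
- ctrl.read_camera(name): name is "scene" or "top"; returns a dict with "image" (420x560x3 uint8, red, green, blue), "fovy" (degrees; the focal length in pixels is half the picture's height over the tangent of half this angle, whatever the lens; pixels are square), "cx", "cy" (the principal point, pixels), "extrinsics" (4x4, takes a point from camera to world coordinates). Camera axes: x right, y up, looking along -z (the intrinsics and any distortion apply to the point x, -y, -z); pixel columns grow to the right and rows downward; lengths in m; the calibration is good to about 2 mm. A picture is of the moment at which its call begins. There is no depth.
- ctrl.sign_off(): hands the job in; it is judged then, once.
The state is a dict: "time": time; "qpos": joint angles; "dq": joint speeds; "joint_efforts": joint torques, N m; "eef_pos": TCP position; "tcp_rot": TCP orientation; "contact_force": force on the tool from outside, world axes, zero at the start; "wrist_torque": the same for the moment, N m; "opening": opening from 0.0 (shut) to 1.0 (fully open); "finger_force": force on a finger pad.
Only numpy, scipy, OpenCV 4.12 (cv2) and the standard library are available. Lean on these libraries where they do the work, as an engineer would, in place of code of your own. Each camera call takes 0.05 s, during which the arm holds its last target. There are 200 camera calls.

### The job

Make up two microscope kits from the stock standing on the bench. Into the two-pocket tray put the black canister (pocket next to the pull tab) and the amber dropper bottle (other pocket); into the three-pocket tray put the blue-capped white bottle (pocket next to the tab), the eyepiece (middle) and the short white canister (pocket farthest from the tab). Each stands upright on the floor of its pocket, and the large black-lidded canister and the bare objective stay where they are.

Things in the scene. Friction and masses are not known exactly. Their poses are not given: they have to be found in the camera images.
- tray_two: Two-pocket tray. Grey, 144 x 76 mm, 10 mm high, fixed; round pockets 58 mm wide, 6 mm deep (floor 4 mm above the bench) in a row along its y; a 30 mm pull tab with finger hole sticks out at the +y end. Origin: centre of underside, z up; pockets at x 0, y +34 and -34 mm (largest y next to the tab). Close the fingers along the tray's x, clear of the neighbours, tips over 10 mm above the bench, clear of the rim.
- tray_three: Three-pocket tray. Grey, 212 x 76 mm, 10 mm high, fixed; round pockets 58 mm wide, 6 mm deep (floor 4 mm above the bench) in a row along its y; a 30 mm pull tab with finger hole sticks out at the +y end. Origin: centre of underside, z up; pockets at x 0, y +68, 0 and -68 mm (largest y next to the tab). Close the fingers along the tray's x, clear of the neighbours, tips over 10 mm above the bench, clear of the rim.
- black_canister_c (a point): Screw-lid canister with black body and black lid (pale paper label on the body), 39 mm across, 66 mm tall, straight-sided, 90 g. The point is on its axis, half-way up; z axis up when it stands. All round about its axis, so any grasp yaw serves.
- oil_bottle_c (a point): Small amber dropper bottle with a narrow black cap: body 31 mm across up to 50 mm, 71 mm tall in all, 60 g; hold the body. The point is on its axis, half-way up; z axis up when it stands. All round about its axis, so any grasp yaw serves.
- cleaner_bottle_c (a point): White bottle with a narrow blue cap: body 40 mm across up to about 70 mm, 96 mm tall in all, 60 g; hold the body. The point is on its axis, half-way up; z axis up when it stands. All round about its axis, so any grasp yaw serves.
- eyepiece_c (a point): Microscope eyepiece, 50 mm tall, standing on its narrow bright barrel with the wide black head (35 mm across, from about 25 mm to the top) uppermost, 130 g; hold it by the head, about 37 mm above its foot. The point is on its axis, half-way up; z axis up when it stands. All round about its axis, so any grasp yaw serves.
- white_canister_c (a point): Short screw-lid canister with white body and white lid, 39 mm across, 56 mm tall, straight-sided, 90 g. The point is on its axis, half-way up; z axis up when it stands. All round about its axis, so any grasp yaw serves.
- large_canister_c (a point): The largest canister, white body and black lid, 45 mm across, 78 mm tall. Not part of a kit: stays where it stands. The point is on its axis, half-way up; z axis up when it stands. All round about its axis, so any grasp yaw serves.
- objective_c (a point): Bare microscope objective, white, 26 mm across, 45 mm tall, narrowing to the top. Not part of a kit: stays where it stands. The point is on its axis, half-way up; z axis up when it stands. All round about its axis, so any grasp yaw serves.
Mind the look-alikes: they are no part of the job. What is shaped like the part that bears cleaner_bottle_c but pink is not meant.

How it is judged:
At the end, for the whole second after the job is handed in: Each of the five kit things stands upright (0.12 rad) and at rest on the floor of its own pocket (centre within 18 mm along both tray axes, height within 3 mm); the large canister and the objective are upright and within 20 mm of where they stood (x of black_canister_c in the frame of tray_two between -0.018 and 0.018 m and y of black_canister_c in the frame of tray_two between 0.016 and 0.052 m and z of black_canister_c in the frame of tray_two between 0.034 and 0.04 m and angle between each of black_canister_c, oil_bottle_c, cleaner_bottle_c, eyepiece_c, white_canister_c, large_canister_c, objective_c's own z axis and vertical below 0.12 rad and linear speed of each of black_canister, oil_bottle, cleaner_bottle, eyepiece, white_canister below 0.02 m/s and x of oil_bottle_c in the frame of tray_two between -0.018 and 0.018 m and y of oil_bottle_c in the frame of tray_two between -0.052 and -0.016 m and z of oil_bottle_c in the frame of tray_two between 0.0365 and 0.0425 m and x of cleaner_bottle_c in the frame of tray_three between -0.018 and 0.018 m and y of cleaner_bottle_c in the frame of tray_three between 0.05 and 0.086 m and z of cleaner_bottle_c in the frame of tray_three between 0.049 and 0.055 m and x of eyepiece_c in the frame of tray_three between -0.018 and 0.018 m and y of eyepiece_c in the frame of tray_three between -0.018 and 0.018 m and z of eyepiece_c in the frame of tray_three between 0.026 and 0.032 m and x of white_canister_c in the frame of tray_three between -0.018 and 0.018 m and y of white_canister_c in the frame of tray_three between -0.086 and -0.05 m and z of white_canister_c in the frame of tray_three between 0.029 and 0.035 m and distance of each of large_canister_c, objective_c from where it was at the start of the episode below 0.02 m); the robot touches nothing.
It fails at once if the large canister is shifted by more than 20 mm or tipped (distance of large_canister_c from where it was at the start of the episode above 0.02 m or angle between large_canister_c's own z axis and vertical above 0.3 rad).
It fails at once if the objective is shifted by more than 20 mm or tipped (distance of objective_c from where it was at the start of the episode above 0.02 m or angle between objective_c's own z axis and vertical above 0.3 rad).
It also fails if it takes over 122 s, if anything falls off the work surface, if the arm or the gripper's body presses on something with over 40 N, if the wrist force passes 120 N, or if a joint passes its speed limit or range.

## Working session

There is one attempt and no reset: what is moved stays moved. The work goes in short steps, Python scripts to look and compute and a tool call to move; the robot and the scene stay as the last step left them, time stands still between calls to the robot, and variables do not carry over. Pictures are saved under pics/ and viewed, at most 14 in all, crops included, and the job is handed in when it is done.

Besides the shell and the picture viewer there is one more tool, called by a JSON object that holds its "name" and its "arguments". send_rows: Moves the arm, as the interface text tells. Its arguments: {"type":"object","properties":{"moves":{"type":"string"},"newtons":{"type":"number"}},"required":["moves"]}

```bash
mkdir -p pics; ls
python3 - <<'E'
from plant import ctrl
import cv2
for n in("scene","top"):
    c=ctrl.read_camera(n); cv2.imwrite(f"pics/{n}0.png",c["image"][:,:,::-1])
    print(n,{k:v for k,v in c.items() if k!="image"})
print(ctrl.get_state())
E
```

```text
pics
scene {'fovy': 42.090868721858186, 'cx': 289.13135794048793, 'cy': 201.1157952945193, 'extrinsics': array([[-0.85486127,  0.4115316 , -0.31599676,  0.23946624],
       [-0.51880827, -0.66965476,  0.53141366,  0.57507403],
       [ 0.00708478,  0.61822669,  0.78596792,  0.956284  ],
       [ 0.        ,  0.        ,  0.        ,  1.        ]])}
top {'fovy': 50.12003660881017, 'cx': 281.2038006249139, 'cy': 213.23807881658217, 'extrinsics': array([[ 0.00707768,  0.99363199, -0.11245169,  0.49908696],
       [-0.99964794,  0.00990619,  0.02461435,  0.01573365],
       [ 0.02557157,  0.11223789,  0.99335228,  1.07650581],
       [ 0.        ,  0.        ,  0.        ,  1.        ]])}
{'time': 0.1, 'qpos': array([-1.35397167e+00,  2.87157934e-01,  1.57804871e+00, -3.22747184e-06,
        1.27857385e+00, -1.50021166e-01]), 'dq': array([ 0.00223455, -0.00239285, -0.00396762, -0.0001795 , -0.00023367,
       -0.00033435]), 'joint_efforts': array([ 6.10716379e-04, -4.07296085e+01, -2.93700528e+01, -1.34604088e-04,
        3.39874954e-03,  5.93367275e-06]), 'eef_pos': array([ 0.24199489, -0.62952445,  0.24402173]), 'tcp_rot': array([ 9.83224454e-01,  1.82396479e-01, -3.80758844e-05, -1.09325484e-03]), 'contact_force': array([-0.12189706, -0.43628198, -0.34768765]), 'wrist_torque': array([ 0.03636667, -0.02050235,  0.00569867]), 'finger_force': 0.0, 'opening': 0.9984670546242264}
```

View pics/top0.png

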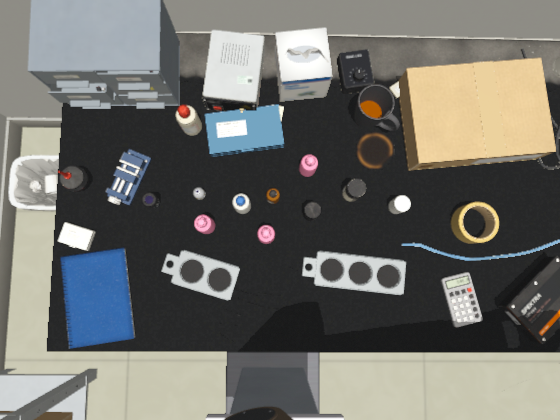

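View pics/scene0.png

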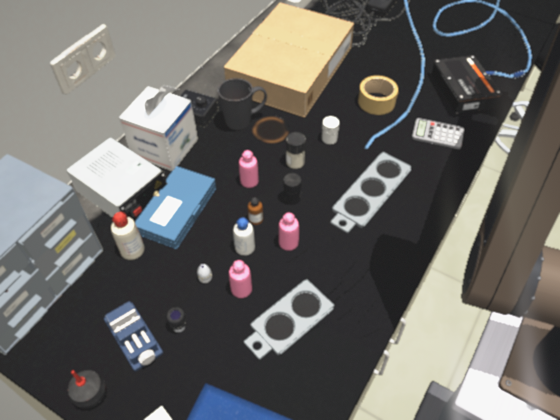

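The top view shows the blue-capped bottle at (241,203), amber bottle (273,196), black canister (312,211), large canister (356,188) and white canister (401,204). The objective is at (199,194), the eyepiece at (150,200), and the pink bottles at (204,224), (266,234) and (309,165). The two-pocket tray is at (205,275) and the three-pocket tray at (360,272), both with tabs on the left. I'll zoom in for measuring.

Run:
```python
import cv2
a=cv2.imread("pics/top0.png")[150:300,130:420]; cv2.imwrite("pics/t1.png",cv2.resize(a,None,fx=2.75,fy=2.75,interpolation=3))
a=cv2.imread("pics/scene0.png")[110:360,150:420]; cv2.imwrite("pics/s1.png",cv2.resize(a,None,fx=2.4,fy=2.4,interpolation=3))
```

```text
(no output)
```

View pics/t1.png

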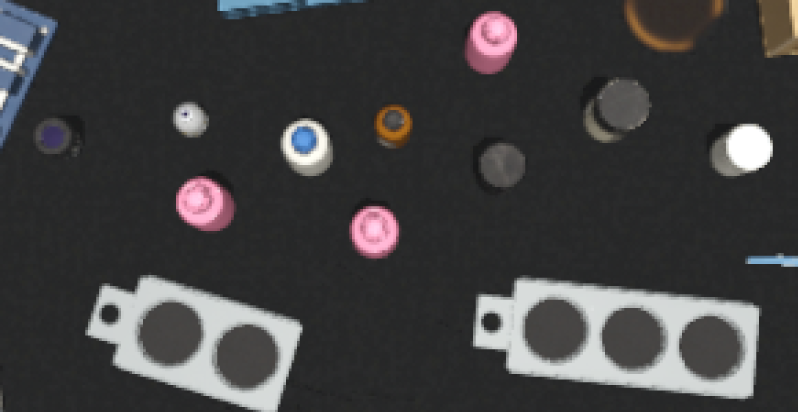

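View pics/s1.png

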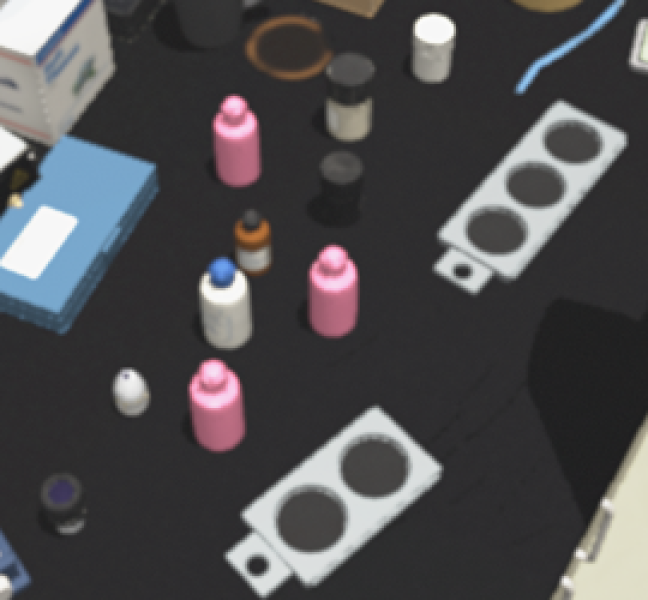

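The crops show every part and both trays clearly. I'll cast rays at the known heights and triangulate across both views as a check.

```bash
cat > h.py <<'E'
import numpy as np, pickle
CAM={"scene":(42.090868721858186,289.13135794048793,201.1157952945193,np.array([[-0.85486127,0.4115316,-0.31599676,0.23946624],[-0.51880827,-0.66965476,0.53141366,0.57507403],[0.00708478,0.61822669,0.78596792,0.956284]])),
"top":(50.12003660881017,281.2038006249139,213.23807881658217,np.array([[0.00707768,0.99363199,-0.11245169,0.49908696],[-0.99964794,0.00990619,0.02461435,0.01573365],[0.02557157,0.11223789,0.99335228,1.07650581]]))}
def ray(n,u,v):
    fy,cx,cy,E=CAM[n]; f=210/np.tan(np.radians(fy/2))
    d=E[:,:3]@np.array([(u-cx)/f,-(v-cy)/f,-1]); return E[:,3],d
def plane(n,u,v,z):
    o,d=ray(n,u,v); return (o+d*(z-o[2])/d[2])[:2]
def tri(a,b):
    (o1,d1),(o2,d2)=ray("top",*a),ray("scene",*b)
    s=np.linalg.lstsq(np.c_[d1,-d2],o2-o1,rcond=None)[0]
    p,q=o1+d1*s[0],o2+d2*s[1]; return (p+q)/2,np.linalg.norm(p-q)
E
python3 - <<'E'
from h import *
import cv2
np.set_printoptions(precision=4,suppress=True)
P=dict(black=((502,164),(342,166),.066),amber=((394,121),(252,219),.071),cleaner=((303,138),(222,268),.096),eye=((53,138),(62,491),.05),white=((749,147),(434,28),.056),large=((623,104),(351,69),.078),obj=((186,115),(126,376),.045),pinkA=((200,199),(213,372),.096),pinkB=((376,229),(333,258),.096),pinkC=((494,31),(234,106),.096),
two_t=((170,333),(312,518),.01),two_f=((247,356),(376,466),.01),th_t=((555,328),(497,231),.01),th_m=((634,338),(536,186),.01),th_f=((712,347),(573,142),.01))
R={}
for k,(a,b,z) in P.items():
    t=((a[0]+.5)/2.75-.5+130,(a[1]+.5)/2.75-.5+150); s=((b[0]+.5)/2.4-.5+150,(b[1]+.5)/2.4-.5+110)
    p1,p2=plane("top",*t,z),plane("scene",*s,z); R[k]=(p1+p2)/2
    print(k,p1,p2,*tri(t,s))
for a,b in(("two_t","two_f"),("th_t","th_m"),("th_m","th_f")): 
    d=R[a]-R[b]; print(np.linalg.norm(d),np.degrees(np.arctan2(d[1],d[0])))
E
```

```text
black [ 0.6231 -0.0797] [ 0.6233 -0.0822] [ 0.6223 -0.0796  0.0692] 0.0009574586713391443
amber [0.6573 0.0098] [0.6561 0.0133] [0.6584 0.0099 0.0657] 0.0005237137429711981
cleaner [0.6388 0.0826] [0.6371 0.0842] [0.6389 0.0826 0.0931] 0.0007688033306250551
eye [0.6431 0.2936] [0.6439 0.2934] [0.6432 0.2935 0.0508] 0.0005587100570721539
white [ 0.6409 -0.2885] [ 0.6426 -0.2909] [ 0.6406 -0.2872  0.0599] 0.0005691411512828035
large [ 0.6724 -0.1784] [ 0.6726 -0.1802] [ 0.6717 -0.1781  0.0804] 0.00063628745702585
obj [0.6645 0.1847] [0.6659 0.1848] [0.665  0.1849 0.0456] 0.0012834650815898344
pinkA [0.589  0.1634] [0.5875 0.1691] [0.5903 0.1649 0.0876] 0.0012347633668593494
pinkB [0.5664 0.0235] [0.5656 0.0284] [0.5675 0.0238 0.0893] 0.0014597572967559498
pinkC [ 0.7281 -0.0705] [ 0.7292 -0.0699] [ 0.7287 -0.0702  0.0958] 0.001256646346778835
two_t [0.482  0.1987] [0.4813 0.1976] [0.4815 0.1983 0.0112] 0.0010660298144454813
two_f [0.463  0.1328] [0.4613 0.1327] [0.4622 0.1326 0.0091] 0.0015524170029936465
th_t [ 0.4884 -0.1306] [ 0.4865 -0.1309] [ 0.4876 -0.1311  0.0091] 0.0019134851557857453
th_m [ 0.4804 -0.1987] [ 0.4794 -0.1979] [ 0.4801 -0.1992  0.0083] 0.0005044905370430829
th_f [ 0.4731 -0.2661] [ 0.4731 -0.2665] [ 0.4731 -0.266   0.0106] 0.00018288939482612342
0.0682291284609589 73.39100615283672
0.06798737880504853 83.62104161918455
0.0683543255066813 84.30269969432719
```

Both views agree to 1–2 mm and the pocket spacing comes out at 68 mm, so I have all the poses. I'll use one closing direction of about -10° for everything, since the trays lie at -6° and -16.6°. The first move turns the tool and approaches the white canister.

{"name": "send_rows", "arguments": {"moves": "0 0 -0.1638 1 -0.35 0 0.6;0 0 -0.1638 1 -0.35 0 0.6;0 0 -0.1638 1 -0.35 0 0.6;0 0 -0.1638 1 -0.35 0 0.6;0 0 -0.1638 1 -0.35 0 0.6;0 0 -0.1638 1 -0.35 0 0.6;0 0 -0.1638 1 -0.35 0 0.6;0 0 -0.1638 1 -0.35 0 0.6;0 0 -0.1638 1 -0.35 0 0.6", "newtons": 40}}

```text
time: 1.23
eef_pos: [0.4035, -0.4931, 0.2452]
tcp_rot: [0.766, 0.642, 0.0, -0.0]
contact_force: [0.6, 0.2, -0.2]
opening: 0.798
finger_force: 0.0
```

```bash
cat >> h.py <<'E'
T=dict(black=(.623,-.081),amber=(.657,.011),cleaner=(.638,.083),eye=(.6435,.2935),white=(.6415,-.2895),tt=(.4815,.198),tf=(.462,.1325),ht=(.4875,-.131),hm=(.480,-.198),hf=(.473,-.266))
def units(*wps):
    "tool-axis shifts (units of 0.2 m) from the present pose to each (target,z)"
    from plant import ctrl
    from scipy.spatial.transform import Rotation as R
    s=ctrl.get_state(); r=R.from_quat(s["tcp_rot"]).as_matrix()
    print(np.round(s["eef_pos"],4),"yaw",round(np.degrees(np.arctan2(r[1,1],r[0,1])),2),"open",round(s["opening"],3),"F",round(float(s["finger_force"]),1),"t",round(s["time"],1),"tilt",round(r[2,2],5))
    for k,z in wps: print(k,z,np.round(r.T@(np.r_[T[k],z]-s["eef_pos"])/.2,3))
E
python3 -c "
from h import *
units(('white',.245),('white',.035))"
```

```text
[ 0.4035 -0.4931  0.2452] yaw -10.08 open 0.798 F 0.0 t 1.2 tilt -1.0
white 0.245 [1.21e+00 9.94e-01 1.00e-03]
white 0.035 [1.21  0.994 1.051]
```

{"name": "send_rows", "arguments": {"moves": "0 0 0 0.95 0.99 0.3 0.6;0 0 0 0.95 0.99 0.3 0.6;0 0 0 0.95 0.99 0.3 0.6;0 0 0 0.95 0.99 0.3 0.6;0 0 0 0.95 0.99 0.3 0.6;0 0 0 0.95 0.99 0.3 0.6;0 0 0 0.95 0.99 0.3 0.6;0 0 0 0.95 0.99 0.3 0.6"}}

```text
time: 2.22
eef_pos: [0.6309, -0.3417, 0.186]
tcp_rot: [0.767, 0.642, -0.0, 0.0]
contact_force: [0.5, 0.5, -0.5]
opening: 0.797
finger_force: 0.0
```

```bash
python3 -c "
from h import *
units(('white',.1),('white',.035))"
```

```text
[ 0.6309 -0.3417  0.186 ] yaw -10.12 open 0.797 F 0.0 t 2.2 tilt -1.0
white 0.1 [0.266 0.006 0.43 ]
white 0.035 [0.266 0.006 0.755]
```

{"name": "send_rows", "arguments": {"moves": "0 0 0 0.266 0.006 0.2 0.6;0 0 0 0.266 0.006 0.43 0.6;0 0 0 0.266 0.006 0.6 0.6;0 0 0 0.266 0.006 0.755 0.6;0 0 0 0.266 0.006 0.755 0.6;0 0 0 0.266 0.006 0.755 -1;0 0 0 0.266 0.006 0.755 -1;0 0 0 0.266 0.006 0.755 -1;0 0 0 0.266 0.006 0.755 -1;0 0 0 0.266 0.006 0.755 -1;0 0 0 0.266 0.006 0.755 -1;0 0 0 0.266 0.006 0.65 -1"}}

```text
time: 3.72
eef_pos: [0.6408, -0.2872, 0.0542]
tcp_rot: [0.766, 0.643, -0.001, -0.002]
contact_force: [0.7, -0.1, -1.1]
opening: 0.433
finger_force: 40.2
```

```bash
python3 -c "
from h import *
units(('hf',.18),('hf',.1),('hf',.04))"
```

```text
[ 0.6408 -0.2872  0.0542] yaw -10.02 open 0.433 F 40.2 t 3.7 tilt -0.99999
hf 0.18 [-0.04  -0.847 -0.626]
hf 0.1 [-0.041 -0.846 -0.226]
hf 0.04 [-0.042 -0.845  0.074]
```

{"name": "send_rows", "arguments": {"moves": "0 0 0 0 0 -0.3 -1;0 0 0 0 0 -0.4 -1;0 0 0 -0.02 -0.3 -0.4 -1;0 0 0 -0.04 -0.58 -0.4 -1;0 0 0 -0.041 -0.8 -0.4 -1;0 0 0 -0.042 -0.845 -0.35 -1;0 0 0 -0.042 -0.845 -0.15 -1;0 0 0 -0.042 -0.845 0 -1;0 0 0 -0.042 -0.845 0.05 -1;0 0 0 -0.042 -0.845 0.05 -1"}}

```text
time: 4.97
eef_pos: [0.4745, -0.2669, 0.0448]
tcp_rot: [0.766, 0.643, -0.0, -0.001]
contact_force: [1.0, -0.1, -0.4]
opening: 0.441
finger_force: 40.6
```

```bash
python3 -c "
from h import *
from plant import ctrl
import cv2
units(('hf',.04),)
for n in('top','scene'): cv2.imwrite(f'pics/{n}2.png',ctrl.read_camera(n)['image'][:,:,::-1])
a=cv2.imread('pics/scene2.png')[80:280,290:450];b=cv2.imread('pics/top2.png')[200:330,290:420]
cv2.imwrite('pics/c2.png',cv2.hconcat([cv2.resize(a,(400,500)),cv2.resize(b,(400,400)).copy() if 0 else cv2.copyMakeBorder(cv2.resize(b,(400,400)),0,100,0,0,0)]))"
```

```text
[ 0.4745 -0.2669  0.0448] yaw -10.0 open 0.441 F 40.6 t 5.0 tilt -1.0
hf 0.04 [ 0.003 -0.008  0.024]
```

View pics/c2.png

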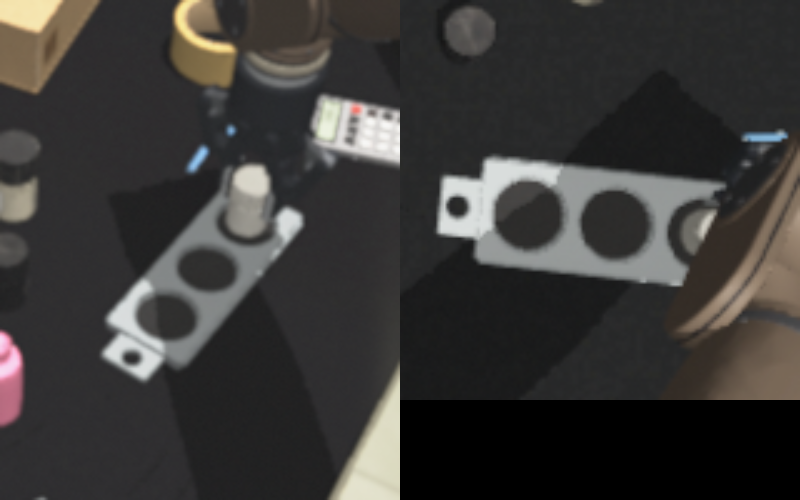

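The white canister is held upright just over the far pocket. Next I lower it, release and lift.

{"name": "send_rows", "arguments": {"moves": "0 0 0 0.003 -0.005 0.012 -1;0 0 0 0.003 -0.005 0.023 -1;0 0 0 0.003 -0.005 0.023 -1;0 0 0 0.003 -0.005 0.023 0.6;0 0 0 0.003 -0.005 0.023 0.6;0 0 0 0.003 -0.005 0.023 0.6;0 0 0 0.003 -0.005 0.023 0.6;0 0 0 0 0 -0.15 0.6;0 0 0 0 0 -0.4 0.6;0 0 0 0 0 -0.75 0.6;0 0 0 0.3 0 -0.75 0.6;0 0 0 0.6 0 -0.75 0.6"}}

```text
time: 6.58
eef_pos: [0.4961, -0.1485, 0.1975]
tcp_rot: [0.767, 0.642, 0.001, 0.002]
contact_force: [0.8, 0.9, 0.1]
opening: 0.802
finger_force: 0.0
```

```bash
python3 -c "
from h import *
units(('eye',.19),)"
```

```text
[ 0.4961 -0.1485  0.1975] yaw -10.15 open 0.802 F 0.0 t 6.6 tilt -0.99999
eye 0.19 [2.305 0.336 0.037]
```

{"name": "send_rows", "arguments": {"moves": "0 0 0 1 0.17 0 0.6;0 0 0 1 0.17 0 0.6;0 0 0 1 0.17 0 0.6;0 0 0 1 0.17 0 0.6;0 0 0 1 0.17 0 0.6"}}

```text
time: 7.2
eef_pos: [0.5633, 0.0428, 0.1951]
tcp_rot: [0.765, 0.643, -0.0, -0.0]
contact_force: [-0.4, -0.3, -0.3]
opening: 0.803
finger_force: 0.0
```

{"name": "send_rows", "arguments": {"moves": "0 0 0 1 0.17 0 0.6;0 0 0 1 0.17 0 0.6;0 0 0 1 0.17 0 0.6;0 0 0 1 0.17 0 0.6;0 0 0 1 0.17 0 0.6;0 0 0 1 0.17 0 0.6"}}

```text
time: 7.95
eef_pos: [0.6315, 0.231, 0.1951]
tcp_rot: [0.767, 0.642, -0.001, 0.0]
contact_force: [-0.4, 0.1, -0.9]
opening: 0.798
finger_force: 0.0
```

```bash
python3 -c "
from h import *
units(('eye',.1),('eye',.032))"
```

```text
[0.6315 0.231  0.1951] yaw -10.14 open 0.798 F 0.0 t 8.0 tilt -1.0
eye 0.1 [0.319 0.004 0.475]
eye 0.032 [0.319 0.004 0.815]
```

{"name": "send_rows", "arguments": {"moves": "0 0 0 0.319 0.004 0.2 0.5;0 0 0 0.319 0.004 0.4 0.5;0 0 0 0.319 0.004 0.6 0.5;0 0 0 0.319 0.004 0.72 0.5;0 0 0 0.319 0.004 0.815 0.5;0 0 0 0.319 0.004 0.815 0.5;0 0 0 0.319 0.004 0.815 -1;0 0 0 0.319 0.004 0.815 -1;0 0 0 0.319 0.004 0.815 -1;0 0 0 0.319 0.004 0.815 -1;0 0 0 0.319 0.004 0.815 -1;0 0 0 0.319 0.004 0.815 -1"}}

```text
time: 9.45
eef_pos: [0.6451, 0.2963, 0.0347]
tcp_rot: [0.766, 0.643, 0.002, 0.001]
contact_force: [-0.1, 0.0, 5.3]
opening: 0.38
finger_force: 39.7
```

```bash
python3 -c "
from h import *
units(('eye',.032),('hm',.2),('hm',.037))"
```

```text
[0.6451 0.2963 0.0347] yaw -10.01 open 0.38 F 39.7 t 9.4 tilt -0.99999
eye 0.032 [-0.015 -0.005  0.014]
hm 0.2 [-2.576 -0.38  -0.832]
hm 0.037 [-2.578 -0.383 -0.017]
```

{"name": "send_rows", "arguments": {"moves": "0 0 0 0 0 -0.2 -1;0 0 0 0 0 -0.5 -1;0 0 0 0 0 -0.8 -1;0 0 0 0 0 -0.8 -1;0 0 0 -0.3 -0.04 -0.8 -1;0 0 0 -0.6 -0.08 -0.8 -1;0 0 0 -0.85 -0.12 -0.8 -1;0 0 0 -0.85 -0.12 -0.8 -1"}}

```text
time: 10.45
eef_pos: [0.5883, 0.1299, 0.1901]
tcp_rot: [0.767, 0.641, -0.002, -0.001]
contact_force: [0.3, 0.6, -1.6]
opening: 0.377
finger_force: 40.1
```

{"name": "send_rows", "arguments": {"moves": "0 0 0 -0.3 -0.05 0 -1;0 0 0 -0.6 -0.09 0 -1;0 0 0 -0.9 -0.14 0 -1;0 0 0 -0.9 -0.14 0 -1;0 0 0 -0.9 -0.14 0 -1"}}

```text
time: 11.08
eef_pos: [0.5314, -0.0391, 0.1916]
tcp_rot: [0.766, 0.643, 0.0, -0.001]
contact_force: [-0.5, -0.7, -1.1]
opening: 0.382
finger_force: 40.2
```

```bash
python3 -c "
from h import *
units(('hm',.1),('hm',.0387))"
```

```text
[ 0.5314 -0.0391  0.1916] yaw -10.03 open 0.382 F 40.2 t 11.1 tilt -1.0
hm 0.1 [-0.828 -0.114  0.457]
hm 0.0387 [-0.828 -0.114  0.764]
```

{"name": "send_rows", "arguments": {"moves": "0 0 0 -0.3 -0.04 0 -1;0 0 0 -0.6 -0.08 0 -1;0 0 0 -0.828 -0.114 0.05 -1;0 0 0 -0.828 -0.114 0.25 -1;0 0 0 -0.828 -0.114 0.5 -1;0 0 0 -0.828 -0.114 0.65 -1;0 0 0 -0.828 -0.114 0.72 -1;0 0 0 -0.828 -0.114 0.72 -1"}}

```text
time: 12.08
eef_pos: [0.4805, -0.1977, 0.0476]
tcp_rot: [0.766, 0.643, -0.0, -0.001]
contact_force: [-0.2, -0.2, -1.0]
opening: 0.377
finger_force: 40.2
```

```bash
python3 -c "
from h import *
from plant import ctrl
import cv2
units(('hm',.0387),)
for n in('top','scene'): cv2.imwrite(f'pics/{n}3.png',ctrl.read_camera(n)['image'][:,:,::-1])
a=cv2.imread('pics/scene3.png')[80:280,290:450];b=cv2.imread('pics/top3.png')[200:330,290:420]
cv2.imwrite('pics/c3.png',cv2.hconcat([cv2.resize(a,(400,500)),cv2.copyMakeBorder(cv2.resize(b,(400,400)),0,100,0,0,0)]))"
```

```text
[ 0.4805 -0.1977  0.0476] yaw -9.92 open 0.377 F 40.2 t 12.1 tilt -1.0
hm 0.0387 [-0.002 -0.002  0.045]
```

View pics/c3.png

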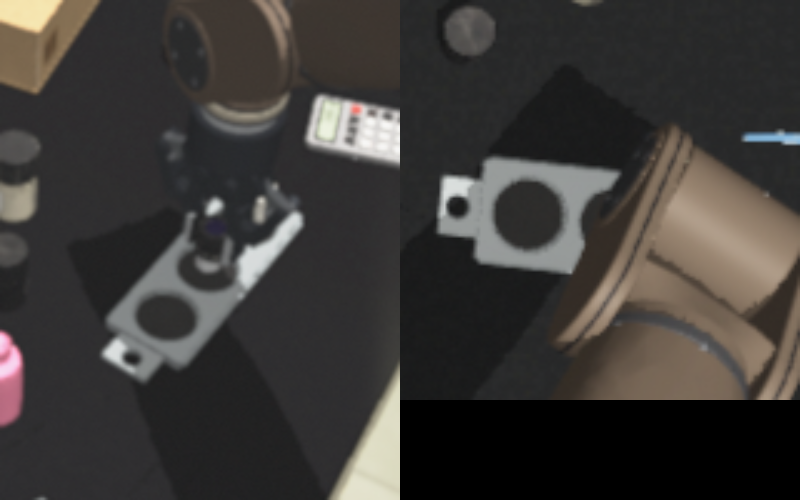

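The eyepiece hangs upright over the middle pocket. Lowering and releasing.

{"name": "send_rows", "arguments": {"moves": "0 0 0 0 0 0.025 -1;0 0 0 0 0 0.043 -1;0 0 0 0 0 0.043 -1;0 0 0 0 0 0.043 -0.1;0 0 0 0 0 0.043 0.3;0 0 0 0 0 0.043 0.5;0 0 0 0 0 0.043 0.5;0 0 0 0 0 -0.1 0.6;0 0 0 0 0 -0.4 0.6;0 0 0 0 0 -0.75 0.6;0 0 0 0 0 -0.75 0.6"}}

```text
time: 13.55
eef_pos: [0.483, -0.2006, 0.2047]
tcp_rot: [0.766, 0.643, 0.002, 0.006]
contact_force: [0.4, 0.5, 0.1]
opening: 0.797
finger_force: 0.0
```

```bash
python3 -c "
from h import *
units(('cleaner',.19),)"
```

```text
[ 0.483  -0.2006  0.2047] yaw -10.01 open 0.797 F 0.0 t 13.6 tilt -0.99993
cleaner 0.19 [1.531 0.516 0.072]
```

{"name": "send_rows", "arguments": {"moves": "0 0 0 0.9 0.3 0.05 0.6;0 0 0 0.9 0.3 0.05 0.6;0 0 0 0.9 0.3 0.05 0.6;0 0 0 0.9 0.3 0.05 0.6;0 0 0 0.9 0.3 0.05 0.6;0 0 0 0.9 0.3 0.05 0.6"}}

```text
time: 14.3
eef_pos: [0.57, -0.0331, 0.1878]
tcp_rot: [0.767, 0.642, -0.0, -0.0]
contact_force: [0.4, -0.4, 0.4]
opening: 0.8
finger_force: 0.0
```

```bash
python3 -c "
from h import *
units(('cleaner',.19),('cleaner',.05))"
```

```text
[ 0.57   -0.0331  0.1878] yaw -10.11 open 0.8 F 0.0 t 14.3 tilt -1.0
cleaner 0.19 [ 0.631  0.233 -0.011]
cleaner 0.05 [0.631 0.233 0.689]
```

{"name": "send_rows", "arguments": {"moves": "0 0 0 0.3 0.11 0 0.6;0 0 0 0.631 0.233 0 0.6;0 0 0 0.631 0.233 0 0.6;0 0 0 0.631 0.233 0.2 0.6;0 0 0 0.631 0.233 0.4 0.6;0 0 0 0.631 0.233 0.55 0.6;0 0 0 0.631 0.233 0.689 0.6;0 0 0 0.631 0.233 0.689 -1;0 0 0 0.631 0.233 0.689 -1;0 0 0 0.631 0.233 0.689 -1;0 0 0 0.631 0.233 0.689 -1;0 0 0 0.631 0.233 0.689 -1"}}

```text
time: 15.8
eef_pos: [0.6387, 0.0842, 0.0512]
tcp_rot: [0.766, 0.643, 0.0, 0.0]
contact_force: [-0.0, 0.4, -0.1]
opening: 0.457
finger_force: 40.2
```

```bash
python3 -c "
from h import *
units(('cleaner',.05),('ht',.2),('ht',.055))"
```

```text
[0.6387 0.0842 0.0512] yaw -10.01 open 0.457 F 40.2 t 15.8 tilt -1.0
cleaner 0.05 [-0.007 -0.003  0.006]
ht 0.2 [-1.191 -0.557 -0.745]
ht 0.055 [-1.191 -0.558 -0.02 ]
```

{"name": "send_rows", "arguments": {"moves": "0 0 0 0 0 -0.2 -1;0 0 0 0 0 -0.5 -1;0 0 0 0 0 -0.75 -1;0 0 0 0 0 -0.75 -1;0 0 0 -0.28 -0.13 -0.75 -1;0 0 0 -0.55 -0.26 -0.75 -1;0 0 0 -0.8 -0.37 -0.75 -1;0 0 0 -0.8 -0.37 -0.75 -1;0 0 0 -0.8 -0.37 -0.75 -1"}}

```text
time: 16.92
eef_pos: [0.5374, -0.0603, 0.1996]
tcp_rot: [0.766, 0.642, -0.0, -0.001]
contact_force: [0.8, 0.0, -1.3]
opening: 0.46
finger_force: 40.7
```

```bash
python3 -c "
from h import *
units(('ht',.2),('ht',.0555))"
```

```text
[ 0.5374 -0.0603  0.1996] yaw -10.05 open 0.46 F 40.7 t 16.9 tilt -1.0
ht 0.2 [-0.392 -0.184 -0.002]
ht 0.0555 [-0.392 -0.183  0.721]
```

{"name": "send_rows", "arguments": {"moves": "0 0 0 -0.2 -0.09 0 -1;0 0 0 -0.392 -0.184 0 -1;0 0 0 -0.392 -0.184 0 -1;0 0 0 -0.392 -0.184 0.25 -1;0 0 0 -0.392 -0.184 0.5 -1;0 0 0 -0.392 -0.184 0.66 -1;0 0 0 -0.392 -0.184 0.72 -1;0 0 0 -0.392 -0.184 0.72 -1;0 0 0 -0.392 -0.184 0.72 0.2;0 0 0 -0.392 -0.184 0.72 0.5;0 0 0 -0.392 -0.184 0.72 0.6;0 0 0 -0.392 -0.184 0.72 0.6"}}

```text
time: 18.42
eef_pos: [0.488, -0.1314, 0.0568]
tcp_rot: [0.766, 0.643, 0.0, 0.0]
contact_force: [0.0, 0.9, -0.5]
opening: 0.801
finger_force: 0.0
```

```bash
python3 -c "
from h import *
units(('black',.2),)"
```

```text
[ 0.488  -0.1314  0.0568] yaw -10.02 open 0.801 F 0.0 t 18.4 tilt -1.0
black 0.2 [ 0.366  0.621 -0.716]
```

{"name": "send_rows", "arguments": {"moves": "0 0 0 0 0 -0.2 0.6;0 0 0 0 0 -0.5 0.6;0 0 0 0 0 -0.72 0.6;0 0 0 0 0 -0.72 0.6;0 0 0 0.18 0.3 -0.72 0.6;0 0 0 0.366 0.621 -0.72 0.6;0 0 0 0.366 0.621 -0.72 0.6;0 0 0 0.366 0.621 -0.72 0.6;0 0 0 0.366 0.621 -0.45 0.6"}}

```text
time: 19.55
eef_pos: [0.6257, -0.0821, 0.1505]
tcp_rot: [0.766, 0.643, 0.003, 0.004]
contact_force: [0.9, -0.3, -0.4]
opening: 0.804
finger_force: 0.0
```

```bash
python3 -c "
from h import *
from plant import ctrl
import cv2
units(('black',.035),)
for n in('top','scene'): cv2.imwrite(f'pics/{n}4.png',ctrl.read_camera(n)['image'][:,:,::-1])
a=cv2.imread('pics/scene4.png')[80:280,270:430];b=cv2.imread('pics/top4.png')[180:310,270:400]
cv2.imwrite('pics/c4.png',cv2.hconcat([cv2.resize(a,(400,500)),cv2.copyMakeBorder(cv2.resize(b,(400,400)),0,100,0,0,0)]))"
```

```text
[ 0.6257 -0.0821  0.1505] yaw -10.02 open 0.804 F 0.0 t 19.6 tilt -0.99995
black 0.035 [ 0.004 -0.02   0.577]
```

View pics/c4.png

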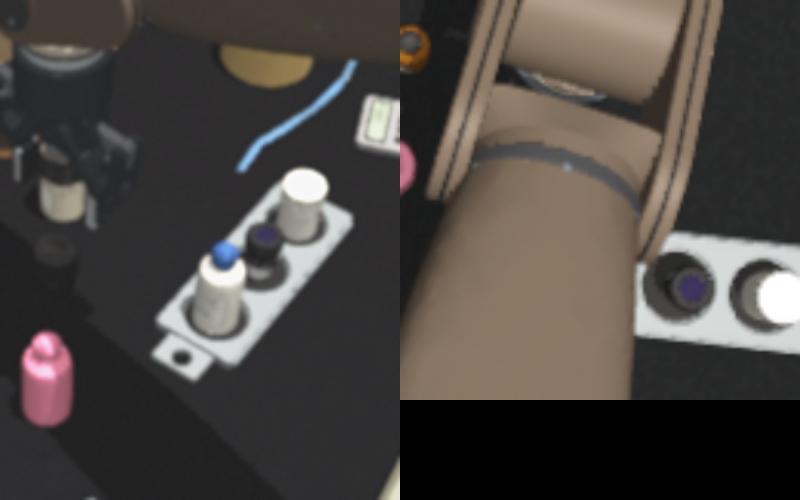

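The three-pocket tray is filled and everything in it stands upright. Next is the black canister.

{"name": "send_rows", "arguments": {"moves": "0 0 0 0 0 0.2 0.6;0 0 0 0 0 0.4 0.6;0 0 0 0 0 0.56 0.6;0 0 0 0 0 0.56 0.6;0 0 0 0 0 0.56 -1;0 0 0 0 0 0.56 -1;0 0 0 0 0 0.56 -1;0 0 0 0 0 0.56 -1;0 0 0 0 0 0.56 -1;0 0 0 0 0 0.56 -1"}}

```text
time: 20.9
eef_pos: [0.6244, -0.0814, 0.0373]
tcp_rot: [0.766, 0.643, 0.001, 0.002]
contact_force: [-2.6, -0.8, 6.1]
opening: 0.443
finger_force: 39.8
```

```bash
python3 -c "
from h import *
units(('black',.035),('tt',.18))"
```

```text
[ 0.6244 -0.0814  0.0373] yaw -10.0 open 0.443 F 39.8 t 20.9 tilt -0.99999
black 0.035 [ 0.001 -0.007  0.012]
tt 0.18 [ 1.251 -0.944 -0.718]
```

{"name": "send_rows", "arguments": {"moves": "0 0 0 0 0 -0.2 -1;0 0 0 0 0 -0.5 -1;0 0 0 0 0 -0.75 -1;0 0 0 0 0 -0.75 -1;0 0 0 0.22 -0.16 -0.75 -1;0 0 0 0.44 -0.33 -0.75 -1;0 0 0 0.66 -0.5 -0.75 -1;0 0 0 0.85 -0.64 -0.75 -1;0 0 0 0.85 -0.64 -0.75 -1;0 0 0 0.85 -0.64 -0.75 -1"}}

```text
time: 22.15
eef_pos: [0.5261, 0.1086, 0.1837]
tcp_rot: [0.766, 0.643, -0.001, -0.0]
contact_force: [-0.3, -0.1, -0.9]
opening: 0.444
finger_force: 40.4
```

```bash
python3 -c "
from h import *
units(('tt',.0418),)"
```

```text
[0.5261 0.1086 0.1837] yaw -9.99 open 0.444 F 40.4 t 22.1 tilt -1.0
tt 0.0418 [ 0.402 -0.297  0.71 ]
```

{"name": "send_rows", "arguments": {"moves": "0 0 0 0.2 -0.15 0 -1;0 0 0 0.402 -0.297 0 -1;0 0 0 0.402 -0.297 0 -1;0 0 0 0.402 -0.297 0.25 -1;0 0 0 0.402 -0.297 0.5 -1;0 0 0 0.402 -0.297 0.65 -1;0 0 0 0.402 -0.297 0.71 -1;0 0 0 0.402 -0.297 0.71 -1;0 0 0 0.402 -0.297 0.71 0.2;0 0 0 0.402 -0.297 0.71 0.5;0 0 0 0.402 -0.297 0.71 0.6;0 0 0 0.402 -0.297 0.71 0.6"}}

```text
time: 23.65
eef_pos: [0.482, 0.1984, 0.0428]
tcp_rot: [0.766, 0.643, 0.0, 0.0]
contact_force: [0.5, 0.6, 0.4]
opening: 0.802
finger_force: 0.0
```

```bash
python3 -c "
from h import *
units(('amber',.19),('amber',.035))"
```

```text
[0.482  0.1984 0.0428] yaw -10.01 open 0.802 F 0.0 t 23.6 tilt -1.0
amber 0.19 [-0.77   1.025 -0.736]
amber 0.035 [-0.771  1.024  0.039]
```

{"name": "send_rows", "arguments": {"moves": "0 0 0 0 0 -0.2 0.6;0 0 0 0 0 -0.5 0.6;0 0 0 0 0 -0.74 0.6;0 0 0 0 0 -0.74 0.5;0 0 0 -0.18 0.24 -0.74 0.4;0 0 0 -0.36 0.48 -0.74 0.4;0 0 0 -0.54 0.72 -0.74 0.4;0 0 0 -0.77 0.99 -0.74 0.4;0 0 0 -0.77 0.99 -0.74 0.4;0 0 0 -0.77 0.99 -0.74 0.4;0 0 0 -0.77 0.99 -0.74 0.4"}}

```text
time: 25.02
eef_pos: [0.6489, 0.0136, 0.1897]
tcp_rot: [0.766, 0.643, -0.001, -0.001]
contact_force: [-0.9, -0.6, 0.1]
opening: 0.699
finger_force: 0.0
```

```bash
python3 -c "
from h import *
units(('amber',.19),('amber',.034))"
```

```text
[0.6489 0.0136 0.1897] yaw -9.94 open 0.699 F 0.0 t 25.0 tilt -1.0
amber 0.19 [-0.006  0.042 -0.002]
amber 0.034 [-0.006  0.043  0.778]
```

{"name": "send_rows", "arguments": {"moves": "0 0 0 -0.006 0.042 0.15 0.4;0 0 0 -0.006 0.042 0.4 0.4;0 0 0 -0.006 0.042 0.6 0.4;0 0 0 -0.006 0.042 0.778 0.4;0 0 0 -0.006 0.042 0.778 0.4;0 0 0 -0.006 0.042 0.778 -1;0 0 0 -0.006 0.042 0.778 -1;0 0 0 -0.006 0.042 0.778 -1;0 0 0 -0.006 0.042 0.778 -1;0 0 0 -0.006 0.042 0.778 -1;0 0 0 -0.006 0.042 0.778 -1"}}

```text
time: 26.4
eef_pos: [0.66, 0.0097, 0.0378]
tcp_rot: [0.766, 0.643, 0.002, 0.001]
contact_force: [-0.4, 1.3, 6.3]
opening: 0.348
finger_force: 40.0
```

```bash
python3 -c "
from h import *
units(('amber',.034),('tf',.19))"
```

```text
[0.66   0.0097 0.0378] yaw -10.03 open 0.348 F 40.0 t 26.4 tilt -0.99999
amber 0.034 [ 0.004 -0.016  0.019]
tf 0.19 [ 0.433 -1.079 -0.765]
```

{"name": "send_rows", "arguments": {"moves": "0 0 0 0 0 -0.2 -1;0 0 0 0 0 -0.5 -1;0 0 0 0 0 -0.76 -1;0 0 0 0 0 -0.76 -1;0 0 0 0.1 -0.25 -0.76 -1;0 0 0 0.2 -0.5 -0.76 -1;0 0 0 0.3 -0.75 -0.76 -1;0 0 0 0.4 -0.95 -0.76 -1;0 0 0 0.4 -0.95 -0.76 -1;0 0 0 0.4 -0.95 -0.76 -1"}}

```text
time: 27.65
eef_pos: [0.485, 0.1212, 0.1865]
tcp_rot: [0.766, 0.643, -0.0, 0.0]
contact_force: [0.4, 0.0, -1.1]
opening: 0.353
finger_force: 40.0
```

```bash
python3 -c "
from h import *
units(('tf',.0423),)"
```

```text
[0.485  0.1212 0.1865] yaw -10.0 open 0.353 F 40.0 t 27.6 tilt -1.0
tf 0.0423 [ 0.036 -0.123  0.721]
```

{"name": "send_rows", "arguments": {"moves": "0 0 0 0.036 -0.123 0 -1;0 0 0 0.036 -0.123 0 -1;0 0 0 0.036 -0.123 0.25 -1;0 0 0 0.036 -0.123 0.5 -1;0 0 0 0.036 -0.123 0.66 -1;0 0 0 0.036 -0.123 0.721 -1;0 0 0 0.036 -0.123 0.721 -1;0 0 0 0.036 -0.123 0.721 0;0 0 0 0.036 -0.123 0.721 0.4;0 0 0 0.036 -0.123 0.721 0.5;0 0 0 0.036 -0.123 0.721 0.5;0 0 0 0.036 -0.123 0.721 0.5"}}

```text
time: 29.15
eef_pos: [0.462, 0.1328, 0.0428]
tcp_rot: [0.766, 0.643, 0.0, 0.0]
contact_force: [-0.1, 1.4, -0.1]
opening: 0.749
finger_force: 0.0
```

{"name": "send_rows", "arguments": {"moves": "0 0 0 0 0 -0.2 0.5;0 0 0 0 0 -0.5 0.5;0 0 0 0 0 -0.8 0.5;0 0 0 0 0 -0.95 0.5;0 0 0 -0.3 0 -0.95 0.5;0 0 0 -0.6 0 -0.95 0.5;0 0 0 -0.8 0 -0.95 0.5;0 0 0 -0.8 0 -0.95 0.5;0 0 0 -0.8 0 -0.95 0.5"}}

```text
time: 30.28
eef_pos: [0.4341, -0.0246, 0.2327]
tcp_rot: [0.766, 0.643, 0.0, -0.0]
contact_force: [0.0, -0.4, 1.0]
opening: 0.75
finger_force: 0.0
```

```bash
python3 -c "
from h import *
from plant import ctrl
import cv2
units()
for n in('top','scene'): cv2.imwrite(f'pics/{n}5.png',ctrl.read_camera(n)['image'][:,:,::-1])
a=cv2.imread('pics/scene5.png')[100:370,180:430];b=cv2.imread('pics/top5.png')[160:310,150:420]
cv2.imwrite('pics/c5.png',cv2.hconcat([cv2.resize(a,(400,432)),cv2.copyMakeBorder(cv2.resize(b,(400,222)),0,210,0,0,0)]))"
```

```text
[ 0.4341 -0.0246  0.2327] yaw -10.04 open 0.75 F 0.0 t 30.3 tilt -1.0
```

View pics/c5.png

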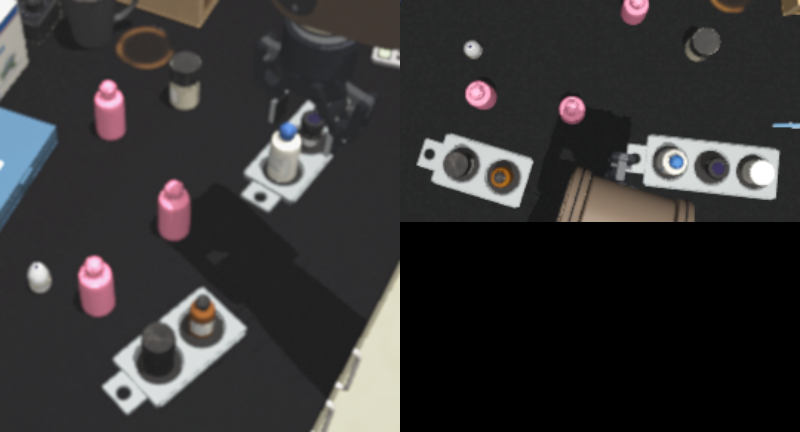

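All five stand upright and centred in their pockets. The large canister and objective look unmoved and the gripper is clear, so I'm handing in.

```bash
python3 -c "
from plant import ctrl
print(ctrl.sign_off())"
```

```text
the job is handed in; nothing more can be done
None
```

I handed the job in at about 30 s of the 122 s allowed: the last pictures show all five kit things upright in their own pockets and the large canister and objective where they stood, but the sign-off returned no verdict.

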